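Heft the spare converters and dock the potted one

ROBOT

A 7-joint arm with a two-finger parallel gripper is mounted at the origin on the work surface. World frame = base frame: x ahead of the robot, y to its left, z up, the work surface at z = 0. Lengths are in m, angles in rad, forces in N, time in s.
With the tool pointing down it reaches from about 0.425 to 0.95 m from the base axis. Payload 4.7 kg.
Tool frame: the origin (TCP) lies between the finger pads; the fingertips stand manip.tip_extent ahead of it and the grasp point (between the pads) lies 6 mm ahead of it (manip.tip_extent is the distance from the TCP to the fingertips, in m); z points along the fingers, y is the line along which they close (so a half turn about z gives the same grasp; the last joint's range is limited). The gripper opens to 85 mm and grips with 20 to 120 N. Pads are 22 mm wide; open, the fingers measure 114 mm over their backs; the gripper's body (76 mm by 85 mm) begins 54 mm behind the grasp point. The pads swing forward as they close: fully open they stand 13 mm farther back than shut.
Start: joints at [1.226, 0.469, -0.049, 1.532, 0.024, 1.141, -0.082], TCP at [0.21, -0.642, 0.256] pointing down, gripper open.
Joint ranges: [-2.59, 2.59], [-0.33, 1.99], [-1.39, 1.29], [0.1, 2.45], [-1.04, 4.18], [0.21, 1.99], [-2.66, 2.66]. Speed limits (rad/s): [2.57, 2.57, 3.14, 3.14, 3.14, 3.14, 3.14].

INTERFACE

Orientations are given as a unit quaternion [w, x, y, z].
In Python, from bench import readout, vision, workorder, spotter, manip gives the robot as it stands.
- The arm moves only by the shell command python3 -m handwheel 'ROWS' [OPENING] [FORCE]. ROWS is a JSON object of lists of equal length, an entry for each row: "xyz": the shift along the tool's x, y, z in cm, a list of three; "rot": the turn, a rotation vector about the tool's x, y, z in degrees, a list of three. A call has 1 to 12 rows; each row is the pose to reach, as a shift and turn from the pose commanded when the call began, along the tool's axes at that moment; what a row does not reach only later rows make up. A row lasts 1/10 s, in which the tool goes at most 50 mm and 8.59 degrees, less where a joint would pass 70% of its speed; a pose out of reach is approached as far as the arm can. A call with a gripper value outside its range is refused whole. OPENING is the finger opening in cm, from 0 to 8.54, set as the call begins (- or left out, the last holds). The fingers move at their own pace and stop on an object; FORCE is the grip in N (left out, the last holds). Time passes only in rows, so rows that repeat a pose let the fingers close. It gives the time, the measured TCP pose, the force, the opening and the grip force at its end, in the units of the state.
- readout.observe(): the state, without advancing time (a new reading comes with each control period).
- vision.camera(name): name is "side" or "top"; returns a dict with "pixels" (400x640x3 uint8, red, green, blue), "vertical_fov" (degrees; the focal length in pixels is half the picture's height over the tangent of half this angle, whatever the lens; pixels are square), "cx", "cy" (the principal point, pixels), "dist" ([k1, k2, p1, p2, k3] as OpenCV has them; the pictures are not rectified), "R" (3x3) and "t" (3): a world point X has camera coordinates R X + t. Camera axes: x right, y down, z forward; pixel columns grow to the right and rows downward; lengths in m; the calibration is good to about 2 mm. A picture is of the moment at which its call begins. There is no depth.
- workorder.sign_off(): hands the job in; it is judged then, once.
Trained networks look in a picture, given as the dict that the camera call returned (one of the last four; its "shot" number tells which), for a name from the list of things; names that differ only in an ending like _2 or _b are one class to them, and where a whole thing is asked for, a point or a joint stands for the part that bears it (a point fixed in the world has none). Each returns a list of dicts, best first, with "conf" (0 to 1); they miss things now and then, are a little off and sometimes report something else, mostly with a low value. They report only what shows in the picture. A call takes as long as a camera call. They do not tell look-alikes from the thing itself.
- spotter.trace(picture, label): "pixels" (400x640 bool, what is visible of it) and "box" ([left, top, width, height] in pixels, round what is visible of it).
The state is a dict: "time_s": time; "qpos": joint angles; "qd": joint speeds; "joint_torque": joint torques, N m; "tool_pos": TCP position; "ee_rot": TCP orientation; "force": force on the tool from outside, world axes, zero at the start; "wrist_torque": the same for the moment, N m; "gripper_width": finger opening in m; "grasp_force": force on a finger pad.
Only numpy, scipy, OpenCV 4.12 (cv2) and the standard library are available. Lean on these libraries where they do the work, as an engineer would, in place of code of your own. Each camera call takes 0.05 s, during which the arm holds its last target. There are 200 camera calls.

TASK

One of the four converter cases standing upright on the bench mat is filled with potting resin and its core, and is clearly heavier; the other three look the same but are empty shells. Find the filled one by its weight and seat it, lid outwards, fully home in the one free bay of the sloped test dock; leave the three empty shells standing upright on the bench, do not knock any case over, and leave the cases already in the dock and the other things on the bench where they are.

Things in the scene. Friction and masses are not known exactly. Their poses are not given: they have to be found in the camera images.
- dock: the fixed test dock, steel foot 130 mm deep, 270 mm along its y, turned 3 to 26 degrees to the left about vertical; origin under the middle of the row of bays, at bench height; z up, x away from the robot. It carries the row of four bays
- bays: row of four open-topped bays on the dock. Origin: middle of the row at the bay floors, 36 mm above the bench. z points out of the bays and leans 30 degrees from vertical towards the robot; y is level, along the row; x across it, away from the robot and up. Each bay is 41 mm (x) by 55 mm (y) inside, walls 28 mm high, front and back walls 4 mm thick, 9 mm walls between bays
- bay1 (a point): centre of the floor of bay 1, at y = -96 mm in the frame of bays. Three of the four bays hold a case; which one is free varies
- bay2 (a point): centre of the floor of bay 2, at y = -32 mm in the frame of bays. Three of the four bays hold a case; which one is free varies
- bay3 (a point): centre of the floor of bay 3, at y = 32 mm in the frame of bays. Three of the four bays hold a case; which one is free varies
- bay4 (a point): centre of the floor of bay 4, at y = 96 mm in the frame of bays. Three of the four bays hold a case; which one is free varies
- fitted1: a case of the same make and size already in a bay of the dock, its foot on the bay floor, standing out 52 mm; origin at the centre of its underside, z out of the bay. Loose, 360 to 440 g
- fitted2: a case of the same make and size already in a bay of the dock, its foot on the bay floor, standing out 52 mm; origin at the centre of its underside, z out of the bay. Loose, 360 to 440 g
- fitted3: a case of the same make and size already in a bay of the dock, its foot on the bay floor, standing out 52 mm; origin at the centre of its underside, z out of the bay. Loose, 360 to 440 g
- spare1: a spare: closed aluminium converter case, 36 mm thick along its own x, 50 mm wide along its own y, 80 mm tall along z, ribbed narrow faces, small black plug on the lid (3 mm proud); a half turn about z looks the same. Origin at the centre of its underside. Stands upright, loose, on the bench. An empty shell weighs 90 to 135 g, the one filled case 360 to 480 g; nothing shows which it is
- spare2: a spare: closed aluminium converter case, 36 mm thick along its own x, 50 mm wide along its own y, 80 mm tall along z, ribbed narrow faces, small black plug on the lid (3 mm proud); a half turn about z looks the same. Origin at the centre of its underside. Stands upright, loose, on the bench. An empty shell weighs 90 to 135 g, the one filled case 360 to 480 g; nothing shows which it is
- spare3: a spare: closed aluminium converter case, 36 mm thick along its own x, 50 mm wide along its own y, 80 mm tall along z, ribbed narrow faces, small black plug on the lid (3 mm proud); a half turn about z looks the same. Origin at the centre of its underside. Stands upright, loose, on the bench. An empty shell weighs 90 to 135 g, the one filled case 360 to 480 g; nothing shows which it is
- spare4: a spare: closed aluminium converter case, 36 mm thick along its own x, 50 mm wide along its own y, 80 mm tall along z, ribbed narrow faces, small black plug on the lid (3 mm proud); a half turn about z looks the same. Origin at the centre of its underside. Stands upright, loose, on the bench. An empty shell weighs 90 to 135 g, the one filled case 360 to 480 g; nothing shows which it is
- spool: bystander: small solder spool standing on end, 40 mm across, 28 mm tall; origin under its centre; loose
- tin: bystander: round flux tin, 50 mm across, 22 mm tall; origin under its centre; loose
- screwdriver: bystander: screwdriver lying flat, 150 mm long along its own x, about 25 mm high; loose
- tweezers: bystander: closed tweezers lying flat, 120 mm long along their own x, 6 mm high; loose
- wash_bottle: bystander: white bottle, 56 mm across, 130 mm tall, beyond the spares; origin under its centre; loose
Not all that is in view belongs to the job. Leave any green or red look-alike of the spare1 alone. What is shaped like the spare2 but blue is not meant.

How it is judged:
At the end, for the whole second after the job is handed in: The filled case is in the free bay: underside within 6 mm of the bay floor, within 7 mm of centre across the row and 0.1 rad of the bay axis, over 2.4 N on the dock; the three empty shells stand on the bench (within 6 mm, 0.08 rad of upright); all at rest (((x of spare1 in the frame of bays between -0.007 and 0.007 m and z of spare1 in the frame of bays between -0.004 and 0.006 m and angle between the z axis of spare1 and the z axis of bays, either way round below 0.1 rad and contact force between spare1 and dock above 2.4 N and linear speed of each of spare1, spare2, spare3, spare4 below 0.02 m/s and height (world z) of spare2 between -0.005 and 0.006 m and angle between each of spare2, spare3, spare4's own z axis and vertical below 0.08 rad and height (world z) of spare3 between -0.005 and 0.006 m and height (world z) of spare4 between -0.005 and 0.006 m) or (x of spare2 in the frame of bays between -0.007 and 0.007 m and z of spare2 in the frame of bays between -0.004 and 0.006 m and angle between the z axis of spare2 and the z axis of bays, either way round below 0.1 rad and contact force between spare2 and dock above 2.4 N and linear speed of each of spare2, spare1, spare3, spare4 below 0.02 m/s and height (world z) of spare1 between -0.005 and 0.006 m and angle between each of spare1, spare3, spare4's own z axis and vertical below 0.08 rad and height (world z) of spare3 between -0.005 and 0.006 m and height (world z) of spare4 between -0.005 and 0.006 m) or (x of spare3 in the frame of bays between -0.007 and 0.007 m and z of spare3 in the frame of bays between -0.004 and 0.006 m and angle between the z axis of spare3 and the z axis of bays, either way round below 0.1 rad and contact force between spare3 and dock above 2.4 N and linear speed of each of spare3, spare1, spare2, spare4 below 0.02 m/s and height (world z) of spare1 between -0.005 and 0.006 m and angle between each of spare1, spare2, spare4's own z axis and vertical below 0.08 rad and height (world z) of spare2 between -0.005 and 0.006 m and height (world z) of spare4 between -0.005 and 0.006 m) or (x of spare4 in the frame of bays between -0.007 and 0.007 m and z of spare4 in the frame of bays between -0.004 and 0.006 m and angle between the z axis of spare4 and the z axis of bays, either way round below 0.1 rad and contact force between spare4 and dock above 2.4 N and linear speed of each of spare4, spare1, spare2, spare3 below 0.02 m/s and height (world z) of spare1 between -0.005 and 0.006 m and angle between each of spare1, spare2, spare3's own z axis and vertical below 0.08 rad and height (world z) of spare2 between -0.005 and 0.006 m and height (world z) of spare3 between -0.005 and 0.006 m))); the robot touches nothing.
It fails at once if a case already in the dock is moved by more than 12 mm (distance of any of fitted1, fitted2, fitted3 from where it was at the start of the episode above 0.012 m).
It fails at once if a spare case is knocked over (leans more than 1 rad) (angle between any of spare1, spare2, spare3, spare4's own z axis and vertical above 1 rad).
It fails at once if a bystander (spool, tin, screwdriver, tweezers, bottle) is moved by more than 30 mm (distance of any of spool, tin, screwdriver, tweezers, wash_bottle from where it was at the start of the episode above 0.03 m).
It also fails if it takes over 67 s, if anything falls off the work surface, if the arm or the gripper's body presses on something with over 40 N, if the wrist force passes 120 N, or if a joint passes its speed limit or range.

## Working session

There is one attempt and no reset: what is moved stays moved. The work goes in short steps, Python scripts to look and compute and a shell command to move; the robot and the scene stay as the last step left them, time stands still between calls to the robot, and variables do not carry over. Pictures are saved under pics/ and viewed, at most 10 in all, crops included, and the job is handed in when it is done.

```bash
ls; mkdir -p pics
cat > h.py <<'E'
import numpy as np, cv2
from bench import readout, vision, workorder, spotter, manip
def K(p):
    f=200/np.tan(np.radians(p["vertical_fov"])/2)
    return np.array([[f,0,p["cx"]],[0,f,p["cy"]],[0,0,1.]])
def proj(p,X):
    r,_=cv2.Rodrigues(np.array(p["R"],float)); return cv2.projectPoints(np.atleast_2d(np.array(X,float)),r,np.array(p["t"],float),K(p),np.array(p["dist"],float))[0][:,0]
def onz(p,uv,z):
    n=cv2.undistortPoints(np.array(uv,float).reshape(-1,1,2),K(p),np.array(p["dist"],float))[:,0]
    R=np.array(p["R"]);t=np.array(p["t"]);C=-R.T@t
    d=np.c_[n,np.ones(len(n))]@R
    return C+d*((z-C[2])/d[:,2])[:,None]
def save(p,name): cv2.imwrite("pics/"+name,p["pixels"][:,:,::-1])
E
python3 - <<'E'
from h import *
for n in("top","side"):
    p=vision.camera(n); save(p,n+"0.png")
    print(n,-np.array(p["R"]).T@p["t"],p["vertical_fov"],np.round(np.array(p["R"]),2).tolist())
    for l in("spare1","fitted1","dock","wash_bottle","tin","spool","screwdriver","tweezers"):
        for d in spotter.trace(p,l):
            if d["conf"]>.2: print(l,round(d["conf"],2),d["box"],int(d["pixels"].sum()))
s=readout.observe();print(s,manip.tip_extent)
E
```

```text
pics
top [ 0.40291582 -0.01548636  1.0335575 ] 55.47849710802957 [[0.01, -1.0, 0.01], [-0.98, -0.01, -0.17], [0.17, -0.01, -0.98]]
spare1 0.92 [331.1, 167.1, 22.2, 23.4] 380
spare1 0.92 [310.5, 122.5, 24.0, 28.5] 456
spare1 0.82 [365.6, 165.0, 25.4, 20.7] 442
spare1 0.78 [314.7, 239.9, 22.1, 21.3] 295
spare1 0.78 [432.7, 176.7, 29.5, 24.5] 464
spare1 0.57 [395.5, 180.8, 27.5, 18.0] 462
spare1 0.56 [383.8, 235.0, 25.5, 17.1] 339
fitted1 0.71 [327.1, 166.3, 26.2, 25.8] 403
fitted1 0.67 [219.3, 186.2, 25.4, 32.9] 540
fitted1 0.57 [265.7, 174.5, 30.3, 27.7] 483
fitted1 0.56 [241.5, 179.4, 26.4, 29.3] 516
fitted1 0.27 [190.2, 170.4, 99.1, 51.4] 1072
dock 0.8 [190.2, 154.8, 108.6, 73.7] 3217
wash_bottle 0.78 [359.9, 122.8, 25.8, 29.1] 562
wash_bottle 0.4 [384.8, 235.1, 26.2, 21.0] 364
tin 0.74 [422.7, 218.6, 18.7, 16.8] 285
tin 0.5 [354.1, 207.1, 18.7, 15.5] 198
spool 0.74 [397.0, 183.3, 26.5, 17.2] 431
spool 0.46 [357.0, 207.2, 13.8, 14.6] 177
screwdriver 0.64 [224.7, 244.9, 5.6, 56.6] 340
tweezers 0.71 [346.4, 254.5, 23.4, 39.3] 146
side [ 0.30193975 -0.41094732  0.61145245] 57.787529191
[... 752 characters left out ...]
': array([ 1.22607258,  0.46856826, -0.04856678,  1.53249353,  0.02407686,
        1.14100449, -0.08231405]), 'qd': array([-0.00084112,  0.0007384 ,  0.0007292 ,  0.00024827,  0.00141383,
       -0.00011011, -0.00069655]), 'joint_torque': array([ 8.53670535e-04, -5.10157013e+01, -4.60435334e-02, -2.38018602e+01,
        1.09287488e-02,  8.17956479e-04,  3.31970824e-06]), 'tool_pos': array([ 0.20968952, -0.64162151,  0.2563589 ]), 'ee_rot': array([4.97068095e-05, 9.87561226e-01, 1.57234922e-01, 3.19724996e-05]), 'force': array([ 0.8770875 , -0.25861433,  0.48953519]), 'wrist_torque': array([-0.04294587,  0.02342792,  0.0357667 ]), 'grasp_force': 0.0, 'gripper_width': 0.0849726989435038} 0.025
```

Run:
```python
import cv2
a=cv2.imread("pics/top0.png")[105:305,185:475]; cv2.imwrite("pics/t1.png",cv2.resize(a,None,fx=2.75,fy=2.75,interpolation=2))
a=cv2.imread("pics/side0.png")[95:375,160:530]; cv2.imwrite("pics/s1.png",cv2.resize(a,None,fx=2.1,fy=2.1,interpolation=2))
```

```text
(no output)
```

View pics/t1.png

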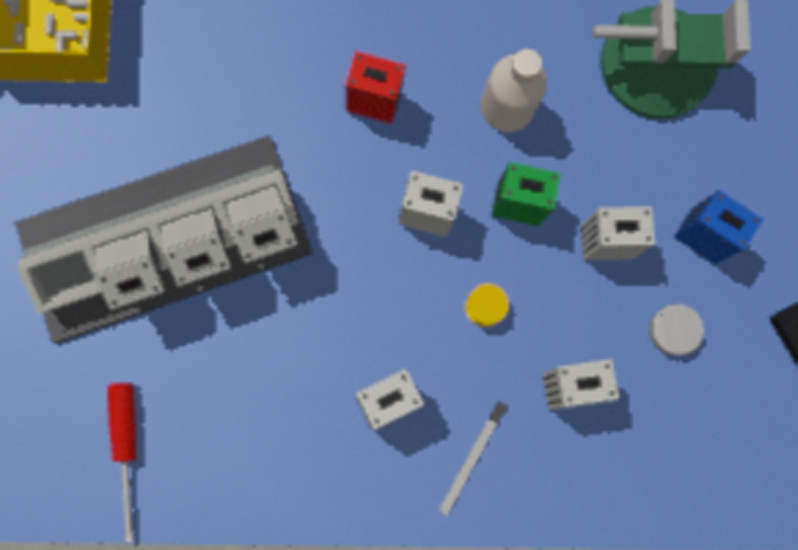

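View pics/s1.png

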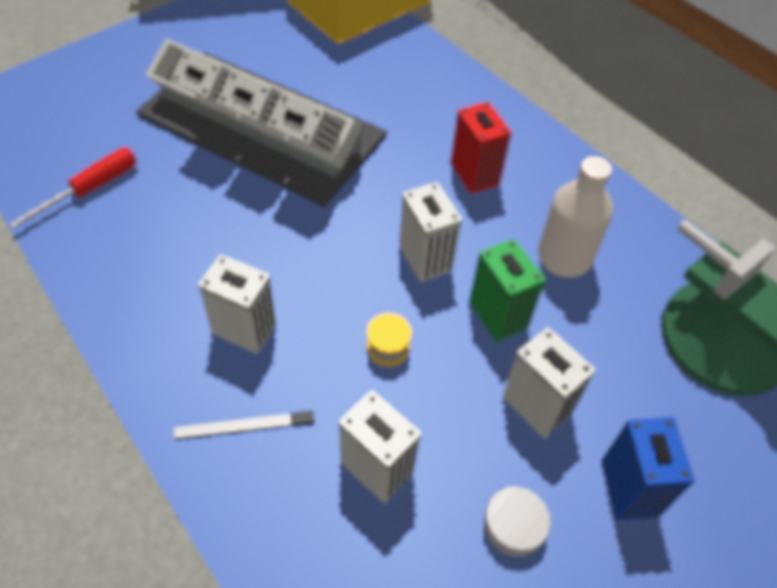

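```bash
cat > fit.py <<'E'
from h import *
from scipy.optimize import minimize, least_squares
from scipy.spatial.transform import Rotation as Ro
def box(x,y,a,h=.08):
    c=np.array([[i*.018,j*.025,k] for i in(-1,1) for j in(-1,1) for k in(0,h)])
    return c@Ro.from_euler('z',a).as_matrix().T+[x,y,0]
def sil(p,P,S=4):
    m=np.zeros((400*S,640*S),np.uint8); q=(proj(p,P)+.5)*S
    cv2.fillConvexPoly(m,cv2.convexHull(q.astype(np.float32)).astype(np.int32),1)
    return cv2.resize(m.astype(np.float32),(640,400),interpolation=cv2.INTER_AREA)
def cost(v,obs):
    c=0
    for p,m in obs:
        s=sil(p,box(*v)); c+=1-np.minimum(s,m).sum()/np.maximum(s,m).sum()
    return c
def fitbox(v0,obs):
    best=None
    for a in (np.arange(6)*np.pi/6 if len(v0)==2 else [v0[2]]):
        r=minimize(cost,[v0[0],v0[1],a],args=(obs,),method='Nelder-Mead',options=dict(initial_simplex=[[v0[0],v0[1],a],[v0[0]+.01,v0[1],a],[v0[0],v0[1]+.01,a],[v0[0],v0[1],a+.3]],xatol=2e-4,fatol=1e-4))
        if best is None or r.fun<best.fun: best=r
    return best
def plug(p,uv,r=6):
    g=p["pixels"].astype(float).max(2); u0,v0=np.round(uv).astype(int)
    w=g[v0-r:v0+r+1,u0-r:u0+r+1]; k=np.clip(np.median(w)*.75-w,0,None)
    n,l=cv2.connectedComponents((k>0).astype(np.uint8)); 
    vv,uu=np.mgrid[v0-r:v0+r+1,u0-r:u0+r+1]; return np.array([(k*uu).sum(),(k*vv).sum()])/k.sum()
E
python3 - <<'E'
from fit import *
T=vision.camera("top");S=vision.camera("side")
tm=[d for d in spotter.trace(T,"spare1") if d["conf"]>.4]; sm=[d for d in spotter.trace(S,"spare1") if d["conf"]>.4]
f=lambda d:np.array(d["pixels"])
cen=lambda d:np.argwhere(f(d))[:,::-1].mean(0)
for d in tm:
    X=onz(T,[cen(d)],.05)[0]
    q=proj(S,[X])[0]; e=sorted(sm,key=lambda e:np.linalg.norm(cen(e)-q))[0]
    rgb=T["pixels"][f(d)].mean(0).astype(int)
    obs=[(T,f(d).astype(np.float32)),(S,f(e).astype(np.float32))]
    r=fitbox(X[:2],obs)
    print(cen(d).round(),np.linalg.norm(cen(e)-q).round(1),rgb,"xy",r.x[:2].round(4),"yaw",round(np.degrees(r.x[2])%180,1),round(r.fun,3),"reach",np.hypot(*r.x[:2]).round(3))
# dock: plug centres of fitted cases bays1..3
def plugs(v,hs=.083):
    x,y,a=v;Rb=Ro.from_euler('z',a).as_matrix()@Ro.from_euler('y',-np.pi/6).as_matrix()
    return np.array([np.array([x,y,.036])+Rb@[0,b,hs] for b in(-.096,-.032,.032)])
obsT=np.array([[185+265/2.75,105+237/2.75],[185+197/2.75,105+262/2.75],[185+130/2.75,105+285/2.75]])
obsS=np.array([[160+294/2.1,95+118/2.1],[160+243/2.1,95+96/2.1],[160+194/2.1,95+74/2.1]])
for it in range(2):
    r=least_squares(lambda v:np.r_[proj(T,plugs(v))-obsT,proj(S,plugs(v))-obsS].ravel(),[.6,.25,.3])
    print("dock",r.x[:2].round(4),np.degrees(r.x[2]).round(2),r.fun.round(1))
    obsT=np.array([plug(T,u,5) for u in obsT]);obsS=np.array([plug(S,u,5) for u in obsS])
E
```

```text
[376. 175.] 1.2 [ 35 104  56] xy [ 0.6465 -0.1831] yaw 166.4 0.175 reach 0.672
[326. 250.] 1.8 [161 161 155] xy [ 0.4466 -0.0519] yaw 26.6 0.299 reach 0.45
[321. 136.] 47.1 [132  37  39] xy [ 0.7519 -0.0358] yaw 165.4 1.05 reach 0.753
[446. 187.] 1.5 [ 27  61 118] xy [ 0.6176 -0.3691] yaw 145.2 0.193 reach 0.72
[341. 179.] 2.1 [136 136 133] xy [ 0.6351 -0.0902] yaw 164.7 0.187 reach 0.642
[409. 190.] 2.0 [132 131 127] xy [ 0.6093 -0.2712] yaw 1.5 0.208 reach 0.667
[396. 244.] 1.2 [146 146 142] xy [ 0.4636 -0.2316] yaw 11.9 0.216 reach 0.518
dock [0.5918 0.165 ] 20.7 [ 1.  -0.6  1.1 -1.1  0.7 -0.7 -0.7 -0.2 -1.2 -0.7 -1.2 -0.5]
dock [0.5925 0.166 ] 20.58 [ 0.9 -0.7  0.6 -0.8  0.5 -0.8 -0.6 -0.1 -1.  -0.3 -1.1 -0.3]
```

```bash
cat > go.py <<'E'
import sys
from h import *
from scipy.spatial.transform import Rotation as Ro
def delta(xyz,ang,tilt=0):
    s=readout.observe(); q=s["ee_rot"]; R0=Ro.from_quat([q[1],q[2],q[3],q[0]])
    # tool x at world angle ang (level), z down; tilt: lean about level tool x so that the tool back leans to robot
    Rt=Ro.from_euler('z',np.radians(ang))*Ro.from_matrix(np.diag([1.,-1,-1]))*Ro.from_euler('x',np.radians(tilt))
    d=R0.inv().apply(np.array(xyz)-s["tool_pos"])*100
    return d.round(2).tolist(),np.degrees((R0.inv()*Rt).as_rotvec()).round(1).tolist(),round(s["time_s"],2),s["force"].round(2).tolist(),s["tool_pos"].round(4).tolist()
if __name__=="__main__":
    a=list(map(float,sys.argv[1:])); print(delta(a[:3],a[3],*a[4:]))
E
python3 go.py .4636 -.2316 .25 101.9; python3 go.py .4636 -.2316 .2 101.9
```

```text
([36.87, -31.09, 0.63], [0.0, -0.0, -83.8], 1.1, [0.02, -0.13, 0.02], [0.2097, -0.6416, 0.2563])
([36.87, -31.09, 5.63], [0.0, -0.0, -83.8], 1.1, [0.02, -0.13, 0.02], [0.2097, -0.6416, 0.2563])
```

```bash
python3 -m handwheel '{"xyz":[[36.9,-31.1,0.6],[36.9,-31.1,0.6],[36.9,-31.1,0.6],[36.9,-31.1,0.6],[36.9,-31.1,0.6],[36.9,-31.1,0.6],[36.9,-31.1,0.6],[36.9,-31.1,0.6],[36.9,-31.1,0.6],[36.9,-31.1,5.6],[36.9,-31.1,5.6],[36.9,-31.1,5.6]],"rot":[[0,0,-84],[0,0,-84],[0,0,-84],[0,0,-84],[0,0,-84],[0,0,-84],[0,0,-84],[0,0,-84],[0,0,-84],[0,0,-84],[0,0,-84],[0,0,-84]]}' 8.5 40; python3 go.py .4636 -.2316 .067 101.9
python3 - <<'E'
from h import *
a=vision.camera("top")["pixels"][150:300,300:480];b=vision.camera("side")["pixels"][180:380,300:500]
a=cv2.resize(a,(480,400));b=cv2.resize(b,(400,400)); 
import numpy as np; c=np.hstack([a,b])[:,:,::-1]; cv2.imwrite("pics/d1.png",cv2.resize(c,(800,364)))
E
```

```text
time_s: 2.3
tool_pos: [0.4632, -0.2305, 0.199]
ee_rot: [-0.002, 0.628, 0.778, -0.0]
force: [-0.5, -0.2, 0.6]
gripper_width: 0.0849
grasp_force: 0.0
([-0.14, 0.04, 13.2], [-0.1, -0.1, 0.2], 2.3, [-0.53, -0.19, 0.6], [0.4632, -0.2305, 0.199])
```

View pics/d1.png

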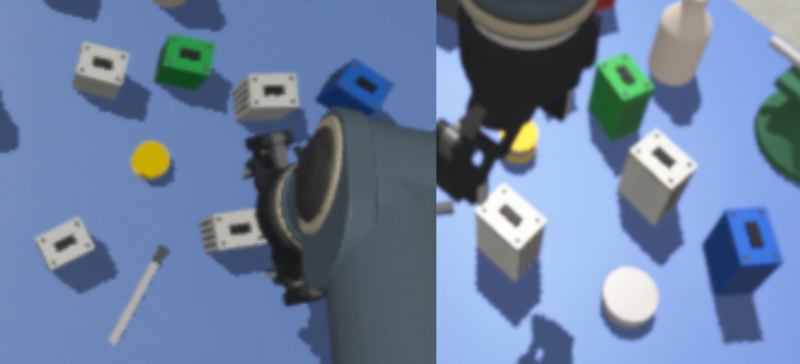

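```bash
python3 -m handwheel '{"xyz":[[-0.1,0,3],[-0.1,0,6],[-0.1,0,9],[-0.1,0,11],[-0.1,0,12.2],[-0.1,0,13.2],[-0.1,0,13.2]],"rot":[[0,0,0],[0,0,0],[0,0,0],[0,0,0],[0,0,0],[0,0,0],[0,0,0]]}' 8.5 40
python3 -m handwheel '{"xyz":[[0,0,0],[0,0,0],[0,0,0],[0,0,0],[0,0,0],[0,0,0],[0,0,0]],"rot":[[0,0,0],[0,0,0],[0,0,0],[0,0,0],[0,0,0],[0,0,0],[0,0,0]]}' 2.5 40
```

```text
time_s: 3.1
tool_pos: [0.4638, -0.2332, 0.0681]
ee_rot: [-0.0, 0.629, 0.777, -0.0]
force: [1.0, -0.1, 1.0]
gripper_width: 0.0848
grasp_force: 0.0
time_s: 3.8
tool_pos: [0.4646, -0.2326, 0.0691]
ee_rot: [0.001, 0.629, 0.778, 0.0]
force: [-1.7, -0.3, 5.9]
gripper_width: 0.0362
grasp_force: 39.4
```

```bash
python3 -m handwheel '{"xyz":[[0,0,-0.7],[0,0,-1.5],[0,0,-1.5],[0,0,-1.5],[0,0,-1.5],[0,0,-1.5],[0,0,-1.5],[0,0,-1.5]],"rot":[[0,0,0],[0,0,0],[0,0,0],[0,0,0],[0,0,0],[0,0,0],[0,0,0],[0,0,0]]}'
python3 -m handwheel '{"xyz":[[0,0,0],[0,0,0]],"rot":[[0,0,0],[0,0,0]]}'
```

```text
time_s: 4.6
tool_pos: [0.464, -0.2323, 0.0831]
ee_rot: [-0.0, 0.629, 0.778, -0.0]
force: [0.1, -0.7, -0.6]
gripper_width: 0.0363
grasp_force: 39.3
time_s: 4.8
tool_pos: [0.4641, -0.2324, 0.0833]
ee_rot: [0.0, 0.629, 0.778, -0.0]
force: [0.1, -0.9, -1.1]
gripper_width: 0.0359
grasp_force: 39.3
```

```bash
python3 -m handwheel '{"xyz":[[0,0,0.7],[0,0,1.2],[0,0,1.4],[0,0,1.4],[0,0,1.4]],"rot":[[0,0,0],[0,0,0],[0,0,0],[0,0,0],[0,0,0]]}'
python3 -m handwheel '{"xyz":[[0,0,0],[0,0,0],[0,0,0],[0,0,0],[0,0,0],[0,0,-1],[0,0,-3],[0,0,-6],[0,0,-10],[0,0,-13],[0,0,-13]],"rot":[[0,0,0],[0,0,0],[0,0,0],[0,0,0],[0,0,0],[0,0,0],[0,0,0],[0,0,0],[0,0,0],[0,0,0],[0,0,0]]}' 8.5
python3 go.py .6093 -.2712 .2 91.5;python3 go.py .6093 -.2712 .067 91.5
```

```text
time_s: 5.3
tool_pos: [0.4638, -0.2323, 0.0692]
ee_rot: [-0.0, 0.629, 0.778, -0.0]
force: [-1.0, -0.2, 0.8]
gripper_width: 0.0361
grasp_force: 39.4
time_s: 6.4
tool_pos: [0.4668, -0.2331, 0.2044]
ee_rot: [0.005, 0.629, 0.778, 0.001]
force: [-0.2, -0.1, 1.1]
gripper_width: 0.085
grasp_force: 0.0
([-6.71, 13.13, 0.58], [0.5, 0.3, 10.6], 6.4, [-0.25, -0.08, 1.11], [0.4668, -0.2331, 0.2044])
([-6.62, 13.03, 13.88], [0.5, 0.3, 10.6], 6.4, [-0.25, -0.08, 1.11], [0.4668, -0.2331, 0.2044])
```

```bash
python3 -m handwheel '{"xyz":[[-6.8,13.4,0.2],[-6.8,13.4,0.2],[-6.8,13.4,0.2],[-6.8,13.4,0.2],[-6.8,13.4,3],[-6.8,13.4,6],[-6.8,13.4,9],[-6.8,13.4,11],[-6.8,13.4,12.2],[-6.8,13.4,13.2],[-6.8,13.4,13.2]],"rot":[[0,0,10.5],[0,0,10.5],[0,0,10.5],[0,0,10.5],[0,0,10.5],[0,0,10.5],[0,0,10.5],[0,0,10.5],[0,0,10.5],[0,0,10.5],[0,0,10.5]]}' 8.5 40
python3 -m handwheel '{"xyz":[[0,0,0],[0,0,0],[0,0,0],[0,0,0],[0,0,0],[0,0,0],[0,0,0]],"rot":[[0,0,0],[0,0,0],[0,0,0],[0,0,0],[0,0,0],[0,0,0],[0,0,0]]}' 2.5 40
python3 -m handwheel '{"xyz":[[0,0,-0.7],[0,0,-1.5],[0,0,-1.5],[0,0,-1.5],[0,0,-1.5],[0,0,-1.5],[0,0,-1.5],[0,0,-1.5],[0,0,-1.5],[0,0,-1.5]],"rot":[[0,0,0],[0,0,0],[0,0,0],[0,0,0],[0,0,0],[0,0,0],[0,0,0],[0,0,0],[0,0,0],[0,0,0]]}'
```

```text
time_s: 7.5
tool_pos: [0.6086, -0.2706, 0.0664]
ee_rot: [-0.001, 0.697, 0.717, -0.0]
force: [0.3, -0.9, -0.4]
gripper_width: 0.0847
grasp_force: 0.0
time_s: 8.2
tool_pos: [0.61, -0.271, 0.0683]
ee_rot: [0.001, 0.697, 0.717, 0.0]
force: [-0.8, -0.2, 5.7]
gripper_width: 0.0356
grasp_force: 41.6
time_s: 9.2
tool_pos: [0.6094, -0.2708, 0.0823]
ee_rot: [0.0, 0.697, 0.717, 0.0]
force: [-0.1, -0.8, -4.3]
gripper_width: 0.0356
grasp_force: 40.6
```

```bash
cat > dock.py <<'E'
import sys
from go import *
DX,DY,DA=.5925,.166,20.58
def Rb(): return Ro.from_euler('z',np.radians(DA))*Ro.from_euler('y',-np.pi/6)
def target(bx,by,bz):
    s=readout.observe(); q=s["ee_rot"]; R0=Ro.from_quat([q[1],q[2],q[3],q[0]])
    M=Rb().as_matrix(); Rt=Ro.from_matrix(np.c_[M[:,1],M[:,0],-M[:,2]])
    X=np.array([DX,DY,.036])+M@[bx,by,bz]
    return X.round(4).tolist(),(R0.inv().apply(X-s["tool_pos"])*100).round(2).tolist(),np.degrees((R0.inv()*Rt).as_rotvec()).round(1).tolist(),"now in bays",(M.T@(s["tool_pos"]-[DX,DY,.036])).round(4).tolist(),s["time_s"]
if __name__=="__main__": print(target(*map(float,sys.argv[1:])))
E
python3 dock.py 0 .096 .158; python3 dock.py 0 .096 .068
```

```text
([0.4848, 0.2281, 0.1728], [50.21, -11.06, -9.05], [-29.7, 5.0, -18.5], 'now in bays', [-0.0961, -0.4148, 0.109], 9.2)
([0.5269, 0.2439, 0.0949], [51.68, -6.81, -1.26], [-29.7, 5.0, -18.5], 'now in bays', [-0.0961, -0.4148, 0.109], 9.2)
```

```bash
python3 -m handwheel '{"xyz":[[0,0,-3],[0,0,-7],[0,0,-11],[0,0,-15],[4,-1,-15],[8,-2,-15],[12,-3,-15],[16,-4,-15],[20,-5,-15],[24,-6,-15],[28,-7,-15],[32,-8,-15]],"rot":[[0,0,0],[0,0,0],[0,0,0],[0,0,0],[-4,1,-2],[-8,1,-5],[-12,2,-7],[-15,2.5,-9],[-19,3,-12],[-23,4,-14],[-27,4.5,-17],[-29.7,5,-18.5]]}' - 60
python3 dock.py 0 .096 .158
```

```text
time_s: 10.4
tool_pos: [0.5184, 0.0479, 0.2318]
ee_rot: [0.147, 0.55, 0.794, 0.212]
force: [1.4, 0.0, -3.7]
gripper_width: 0.0355
grasp_force: 64.0
([0.4848, 0.2281, 0.1728], [18.05, -0.17, 6.7], [-0.0, -0.0, 0.0], 'now in bays', [0.0018, -0.0845, 0.225], 10.4)
```

```bash
python3 -m handwheel '{"xyz":[[4,0,1],[8,0,2],[12,0,3],[15,0,4],[17,-0.1,5],[18,-0.2,6],[18,-0.2,6.7],[18,-0.2,6.7],[18,-0.2,6.7],[18,-0.2,6.7]],"rot":[[0,0,0],[0,0,0],[0,0,0],[0,0,0],[0,0,0],[0,0,0],[0,0,0],[0,0,0],[0,0,0],[0,0,0]]}'
python3 dock.py 0 .096 .118
python3 - <<'E'
from h import *
for n,(a,b,c,d) in dict(top=(130,260,170,330),side=(60,210,150,350)).items():
    p=vision.camera(n); save(p,n+"2.png"); cv2.imwrite("pics/%s2c.png"%n,cv2.resize(p["pixels"][a:b,c:d,::-1],None,fx=4,fy=4,interpolation=2))
E
```

```text
time_s: 11.4
tool_pos: [0.4872, 0.2259, 0.1739]
ee_rot: [0.147, 0.551, 0.793, 0.213]
force: [-0.6, -0.2, -3.9]
gripper_width: 0.0354
grasp_force: 63.8
([0.5035, 0.2351, 0.1382], [0.29, -0.18, 4.01], [0.0, 0.0, -0.1], 'now in bays', [0.0018, 0.0931, 0.1581], 11.4)
```

View pics/top2c.png

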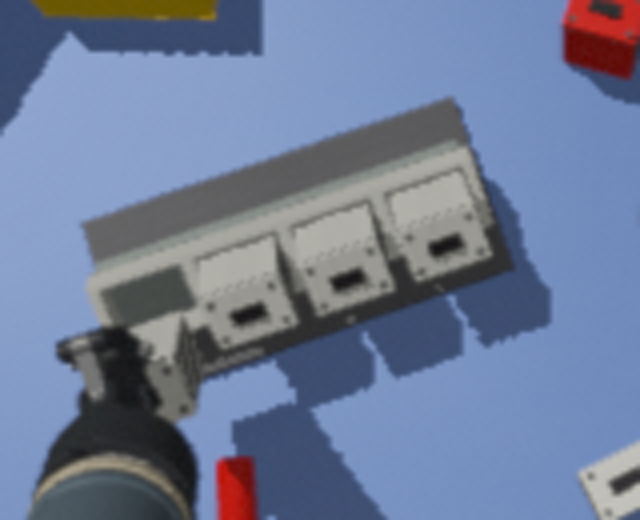

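View pics/side2c.png

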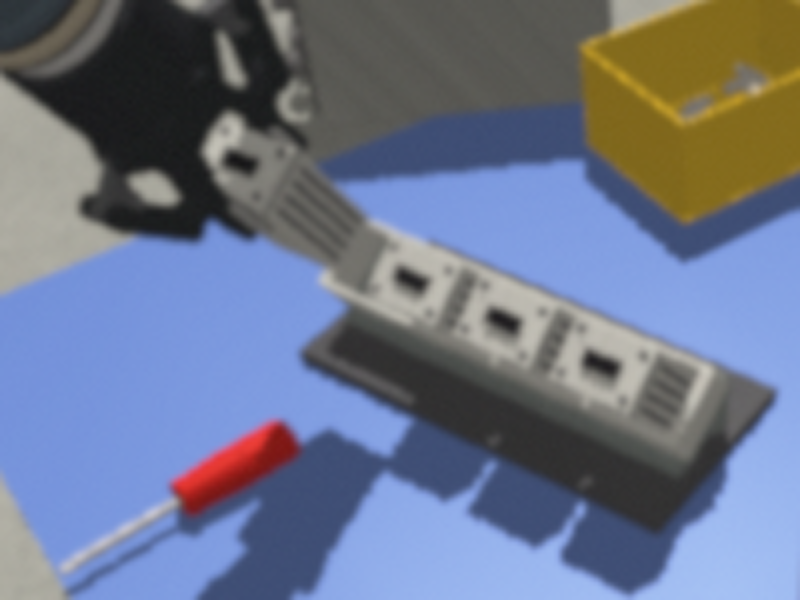

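```bash
cat > ov.py <<'E'
from fit import *
from dock import Rb,DX,DY
def run(tag,off=(0,0,0)):
    s=readout.observe(); q=s["ee_rot"]; Rt=Ro.from_quat([q[1],q[2],q[3],q[0]]).as_matrix(); t=s["tool_pos"]
    M=Rb().as_matrix(); O=np.array([DX,DY,.036])
    ims=[]
    rect=lambda hx,hy,z,cy:np.array([[i*hx,cy+j*hy,z] for i,j in((1,1),(1,-1),(-1,-1),(-1,1))])
    T=lambda P:t+(P-[0,0,.0683])@np.c_[Rt[:,1],Rt[:,0],-Rt[:,2]].T+Rt@np.array(off)   # case axes: x=tool y, y=tool x
    B=lambda P:O+P@M.T
    for n,(u0,v0) in dict(top=(165,165),side=(160,70)).items():
        p=vision.camera(n); F=6; W,H=66,90
        im=cv2.resize(np.ascontiguousarray(p["pixels"][v0:v0+H,u0:u0+W,::-1]),None,fx=F,fy=F,interpolation=cv2.INTER_CUBIC)
        def line(P,c): cv2.polylines(im,[np.int32((proj(p,P)-[u0,v0]+.5)*F)],True,c,1,cv2.LINE_AA)
        line(B(rect(.0205,.0275,.028,.096)),(0,0,255)); line(B(rect(.018,.025,.08,.032)),(0,255,0))
        line(B(rect(.0205,.0275,0,.096)),(0,0,120))
        line(T(rect(.018,.025,.08,0)),(255,0,255)); line(T(rect(.018,.025,0,0)),(255,0,255))
        ims.append(im)
        up=proj(p,B(np.array([[0,b,.083] for b in(-.096,-.032,.032)])))
        for u in up: print(n,"fitted plug obs-pred",(plug(p,plug(p,u,5),5)-u).round(2))
        if n=="side":
            u=proj(p,T(np.array([[0,0,.083]])))[0]; print("held plug pred",u.round(1),"obs-pred",(plug(p,plug(p,u,5),5)-u).round(2))
            for i,a in enumerate("xyz"):
                print("px per mm tool",a,(proj(p,T(np.array([[0,0,.083]]))+Rt[:,i]*.001)[0]-u).round(3))
    cv2.imwrite("pics/ov%s.png"%tag,np.hstack(ims))
E
python3 -c "
from ov import *;run('1')"
```

```text
top fitted plug obs-pred [-0.9   0.67]
top fitted plug obs-pred [-0.62  0.81]
top fitted plug obs-pred [-0.69  0.56]
side fitted plug obs-pred [0.6  0.13]
side fitted plug obs-pred [1.04 0.32]
side fitted plug obs-pred [1.05 0.29]
held plug pred [208.3 100.3] obs-pred [ 1.46 -0.09]
px per mm tool x [-0.352 -0.15 ]
px per mm tool y [ 0.244 -0.425]
px per mm tool z [0.278 0.235]
```

View pics/ov1.png

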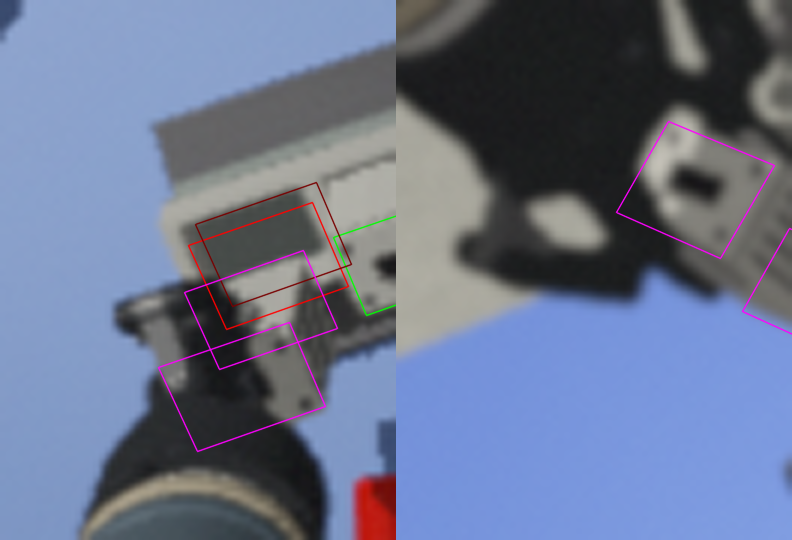

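```bash
cat >> fit.py <<'E'
def plug(p,uv,r=7):
    g=p["pixels"].astype(np.float32).max(2); u0,v0=np.round(uv).astype(int); S=6
    w=cv2.resize(g[v0-r:v0+r+1,u0-r:u0+r+1],None,fx=S,fy=S,interpolation=cv2.INTER_CUBIC)
    c=S*(r+.5); o=int(2.5*S); lo=w[int(c)-o:int(c)+o,int(c)-o:int(c)+o].min(); th=(lo+np.percentile(w,65))/2
    n,l,st,ce=cv2.connectedComponentsWithStats((w<th).astype(np.uint8))
    ok=[i for i in range(1,n) if st[i,4]>3*S*S/2]
    i=min(ok,key=lambda i:np.linalg.norm(ce[i]-c))
    return (ce[i]+.5)/S-.5+[u0-r,v0-r], st[i,4]/S/S
E
python3 - <<'E'
from fit import *
from dock import Rb,DX,DY
T=vision.camera("top");S=vision.camera("side")
def plugs(v):
    x,y,a=v[:3];z=v[3] if len(v)>3 else .036;Rb=Ro.from_euler('z',a).as_matrix()@Ro.from_euler('y',-np.pi/6).as_matrix()
    return np.array([np.array([x,y,z])+Rb@[0,b,.083] for b in(-.096,-.032,.032)])
v0=[DX,DY,np.radians(20.58)]
o=[]
for p in(T,S):
    r=[plug(p,u) for u in proj(p,plugs(v0))]; print([(a.round(1).tolist(),round(b,1)) for a,b in r]); o.append(np.array([a for a,b in r]))
for st in (v0,v0+[.036]):
    r=least_squares(lambda v:np.r_[proj(T,plugs(v))-o[0],proj(S,plugs(v))-o[1]].ravel(),st); print(r.x.round(4),np.degrees(r.x[2]),r.fun.round(2))
for p,oo in((T,o[0]),(S,o[1])):
    r=least_squares(lambda v:(proj(p,plugs(v))-oo).ravel(),v0); print("single",r.x.round(4),np.degrees(r.x[2]),r.fun.round(2))
E
```

```text
[([281.0, 191.0], np.float64(32.4)), ([256.6, 199.6], np.float64(33.4)), ([231.8, 208.2], np.float64(33.9))]
[([299.8, 150.9], np.float64(41.3)), ([275.4, 140.0], np.float64(37.0)), ([252.3, 129.7], np.float64(34.4))]
[0.5927 0.166  0.3563] 20.414711510755712 [ 0.9  -0.61  0.72 -0.69  0.67 -0.68 -0.64 -0.25 -0.98 -0.45 -0.97 -0.45]
[0.5936 0.1676 0.358  0.0327] 20.511334960765627 [ 0.35 -0.77  0.27 -0.84  0.32 -0.83 -0.57  0.29 -0.83  0.15 -0.75  0.2 ]
single [0.5909 0.1679 0.359 ] 20.571452993510512 [ 0.13 -0.02 -0.04 -0.03 -0.09  0.05]
single [0.5937 0.1638 0.3532] 20.237579155054277 [ 0.22  0.2  -0.12 -0.09 -0.11 -0.16]
```

Run:
```python
from fit import *
from dock import Rb,DX,DY
M=Rb().as_matrix(); O=np.array([DX,DY,.036])
rect=lambda hx,hy,z,cy:O+np.array([[i*hx,cy+j*hy,z] for i,j in((1,1),(1,-1),(-1,-1),(-1,1))])@M.T
ims=[]
for n,(u0,v0) in dict(top=(185,170),side=(220,100)).items():
    p=vision.camera(n); px=cv2.imread("pics/%s0.png"%n); F=10; W,H=(40,40) if n=="top" else (40,40)
    im=cv2.resize(px[v0:v0+H,u0:u0+W],None,fx=F,fy=F,interpolation=cv2.INTER_CUBIC)
    for P,c in((rect(.0205,.0275,.028,.096),(0,0,255)),(rect(.018,.025,.08,.032),(0,255,0)),(rect(.0205,.0275,0,.096),(0,0,120))):
        q=(proj(p,P)-[u0,v0]+.5)*F; print(n,q.round().tolist())
        cv2.polylines(im,[np.int32(q)],True,c,1,cv2.LINE_AA)
    ims.append(im)
    j=lambda d:[(proj(p,[O+M@([0,.096,.028]+np.array(d))])-proj(p,[O+M@[0,.096,.028]]))[0]]
    print(n,"px/mm bays x,y,z",[np.round(j(np.eye(3)[i]*.001)[0]*F,2).tolist() for i in range(3)])
cv2.imwrite("pics/bay.png",np.hstack(ims))
```

```text
top [[113.0, 359.0], [320.0, 287.0], [380.0, 427.0], [177.0, 498.0]]
top [[356.0, 346.0], [551.0, 278.0], [603.0, 408.0], [411.0, 475.0]]
top [[126.0, 324.0], [327.0, 254.0], [386.0, 391.0], [187.0, 460.0]]
top px/mm bays x,y,z [[-1.51, -3.42], [-3.73, 1.3], [-0.32, 1.31]]
side [[174.0, 190.0], [348.0, 266.0], [264.0, 417.0], [91.0, 337.0]]
side [[277.0, 195.0], [452.0, 271.0], [372.0, 416.0], [198.0, 336.0]]
side [[229.0, 239.0], [400.0, 314.0], [319.0, 460.0], [150.0, 382.0]]
side px/mm bays x,y,z [[2.03, -3.63], [-3.15, -1.41], [-2.03, -1.7]]
```

View pics/bay.png

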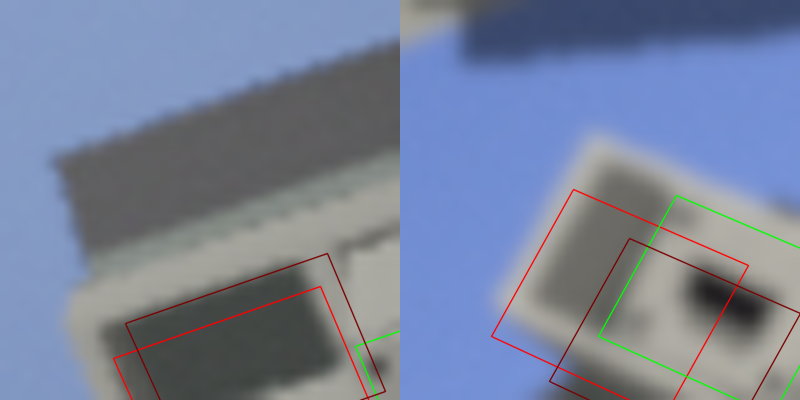

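Run:
```python
from fit import *
T=vision.camera("top");S=vision.camera("side")
P=lambda u,v,u0,v0,F:[u0+u/F-.5,v0+v/F-.5]
bt=np.array([P(100,325,185,170,10),P(305,265,185,170,10)])
bs=np.array([P(208,158,220,100,10),P(133,298,220,100,10)])
ft=np.array([P(55,155,185,170,10),P(270,137,185,105,2.75),P(312,250,185,105,2.75),P(55,342,185,105,2.75)])
fs=np.array([P(387,132,160,95,2.1),P(327,206,160,95,2.1),P(137,110,160,95,2.1)])
pt=np.array([[281.0,191.0],[256.6,199.6],[231.8,208.2]]);ps=np.array([[299.8,150.9],[275.4,140.],[252.3,129.7]])
def model(v):
    x,y,a,fx,fz,lx=v[:6]; Z=Ro.from_euler('z',a).as_matrix();M=Z@Ro.from_euler('y',-np.pi/6).as_matrix();O=np.array([x,y,.036])
    B=lambda L:O+np.array(L)@M.T; G=lambda L:[x,y,0]+np.array(L)@Z.T
    return [(T,B([[.0205,.1235,.028],[.0205,.0685,.028]]),bt,1,'bt'),(S,B([[.0205,.1235,.028],[-.0205,.1235,.028]]),bs,1,'bs'),
     (T,G([[fx+.065,.135,fz],[fx+.065,-.135,fz],[fx-.065,-.135,fz],[fx-.065,.135,fz]]),ft,.7,'ft'),
     (S,G([[fx+.065,-.135,fz],[fx-.065,-.135,fz],[fx-.065,.135,fz]]),fs,.7,'fs'),
     (T,B([[lx,b,.083] for b in(-.096,-.032,.032)]),pt,1,'pt'),(S,B([[lx,b,.083] for b in(-.096,-.032,.032)]),ps,1,'ps')]
def res(v,off,full=False):
    o=[np.zeros(2),np.zeros(2)]
    if off: o=[v[6:8],v[8:10]]
    R=[w*(proj(p,X)+o[0 if p is T else 1]-q) for p,X,q,w,_ in model(v)]
    return R if full else np.r_[np.concatenate(R).ravel(),(v[6:10]/1.0 if off else []),(v[4]-.008)/.004]
for off in(0,1):
    r=least_squares(lambda v:res(v,off),[.595,.166,.357,0,.008,0]+[0]*4*off,x_scale=[.01,.01,.1,.01,.01,.01]+[1]*4*off,loss='soft_l1')
    print(r.x.round(4),np.degrees(r.x[2]).round(2))
    for R,m in zip(res(r.x,off,True),model(r.x)): print(m[4],R.round(1).tolist())
```

```text
[ 0.6021  0.1709  0.3555  0.0058  0.0082 -0.0092] 20.37
bt [[-0.4, -0.5], [-0.2, -1.6]]
bs [[-0.7, 0.6], [-1.4, 1.1]]
ft [[0.0, -0.7], [0.4, -1.3], [0.5, 0.1], [-0.5, -0.2]]
fs [[0.2, 0.3], [-1.0, -0.2], [-0.7, 0.8]]
pt [[0.2, -1.0], [0.1, -1.1], [0.2, -1.2]]
ps [[-0.4, 0.5], [-0.5, 0.4], [-0.4, 0.4]]
[ 0.6026  0.1712  0.3552  0.0062  0.0072 -0.01    0.0093  0.9583  0.5178
 -0.5088] 20.35
bt [[-0.5, 0.2], [-0.3, -0.9]]
bs [[-0.1, -0.1], [-0.8, 0.5]]
ft [[0.0, -0.2], [0.4, -0.8], [0.4, 0.6], [-0.6, 0.2]]
fs [[0.7, 0.0], [-0.5, -0.5], [-0.1, 0.5]]
pt [[0.2, 0.1], [0.1, -0.1], [0.2, -0.1]]
ps [[0.1, 0.1], [-0.0, -0.0], [0.1, -0.0]]
```

```bash
sed -i 's/^DX.*/DX,DY,DA=.6024,.1711,20.36/' dock.py
sed -i 's/p=vision.camera(n); F=6/OFF=np.array(dict(top=(0,.96),side=(.52,-.51))[n]); proj=lambda p,X:PR(p,X)+OFF; p=vision.camera(n); F=6/; s/^from dock.*/&\nPR=proj/; s/plug(p,plug(p,u,5),5)-u/plug(p,u)[0]-u/' ov.py
python3 dock.py 0 .0985 .115; grep -n "fitted plug" ov.py
```

```text
([0.5142, 0.2434, 0.1356], [0.63, 0.83, 4.85], [-0.0, -0.1, 0.1], 'now in bays', [-0.0082, 0.0921, 0.1635], 11.9)
20:        for u in up: print(n,"fitted plug obs-pred",(plug(p,u)[0]-u).round(2))
```

```bash
python3 -m handwheel '{"xyz":[[0.6,0.8,0],[0.6,0.8,1],[0.6,0.8,2.5],[0.6,0.8,3.8],[0.6,0.8,4.8],[0.6,0.8,4.8],[0.6,0.8,4.8]],"rot":[[0,0,0],[0,0,0],[0,0,0],[0,0,0],[0,0,0],[0,0,0],[0,0,0]]}'
python3 dock.py 0 .0985 .115; python3 -c "
from ov import *;run('2',(-.0027,0,0))"
```

```text
time_s: 12.6
tool_pos: [0.514, 0.2438, 0.136]
ee_rot: [0.147, 0.55, 0.794, 0.213]
force: [0.1, -0.4, -4.5]
gripper_width: 0.0354
grasp_force: 63.7
([0.5142, 0.2434, 0.1356], [-0.04, -0.02, 0.04], [-0.0, -0.2, 0.1], 'now in bays', [0.0002, 0.0989, 0.1154], 12.6)
top fitted plug obs-pred [1.07 3.47]
top fitted plug obs-pred [1.26 3.61]
top fitted plug obs-pred [1.24 3.65]
side fitted plug obs-pred [-2.36  4.1 ]
side fitted plug obs-pred [-2.22  4.11]
side fitted plug obs-pred [-2.25  3.95]
held plug pred [221.9 106.6] obs-pred [-0.08 -0.13]
px per mm tool x [-0.339 -0.145]
px per mm tool y [ 0.228 -0.401]
px per mm tool z [0.247 0.214]
```

View pics/ov2.png

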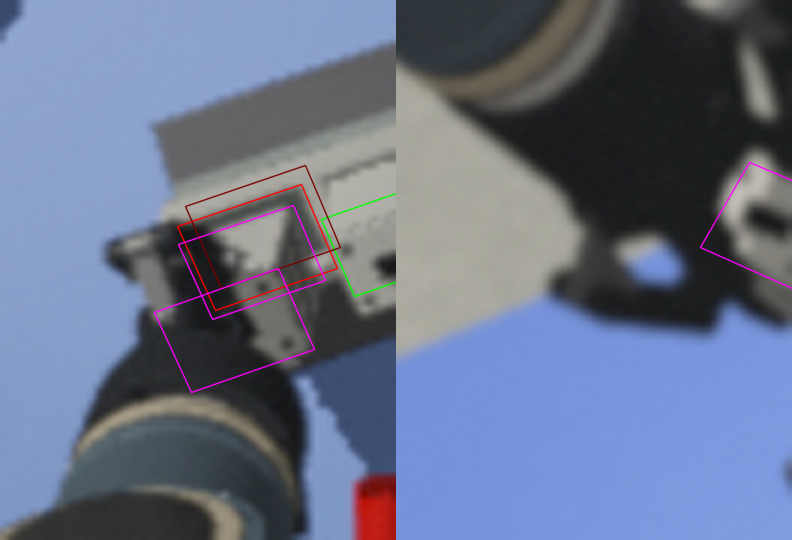

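```bash
python3 -m handwheel '{"xyz":[[0,0,0.7],[0,0,1.4],[0,0,1.8],[0,0,2.1],[0,0,2.4],[0,0,2.4],[0,0,2.4]],"rot":[[0,0,0],[0,0,0],[0,0,0],[0,0,0],[0,0,0],[0,0,0],[0,0,0]]}'
python3 dock.py 0 .0985 .068
```

```text
time_s: 13.4
tool_pos: [0.5251, 0.2474, 0.1152]
ee_rot: [0.147, 0.55, 0.794, 0.213]
force: [-0.1, -0.3, -4.1]
gripper_width: 0.0356
grasp_force: 64.0
([0.5363, 0.2516, 0.0949], [0.01, 0.02, 2.36], [-0.0, -0.1, 0.1], 'now in bays', [-0.0002, 0.0984, 0.0916], 13.4)
```

```bash
python3 -m handwheel '{"xyz":[[0,0,0.4],[0,0,0.8],[0,0,1.2],[0,0,1.2],[0,0,1.2]],"rot":[[0,0,0],[0,0,0],[0,0,0],[0,0,0],[0,0,0]]}'
python3 -m handwheel '{"xyz":[[0,0,0.3],[0,0,0.6],[0,0,0.9],[0,0,0.9],[0,0,0.9]],"rot":[[0,0,0],[0,0,0],[0,0,0],[0,0,0],[0,0,0]]}'
python3 dock.py 0 .0985 .068
```

```text
time_s: 13.9
tool_pos: [0.5306, 0.2495, 0.1048]
ee_rot: [0.147, 0.55, 0.794, 0.213]
force: [-0.5, -0.6, -4.1]
gripper_width: 0.0355
grasp_force: 64.0
time_s: 14.4
tool_pos: [0.5349, 0.251, 0.0967]
ee_rot: [0.147, 0.55, 0.794, 0.213]
force: [-0.2, 0.4, -3.3]
gripper_width: 0.035
grasp_force: 64.0
([0.5363, 0.2516, 0.0949], [0.01, 0.04, 0.23], [-0.0, -0.1, 0.1], 'now in bays', [-0.0004, 0.0984, 0.0703], 14.4)
```

```bash
python3 -m handwheel '{"xyz":[[0,0,0.15],[0,0,0.3],[0,0,0.3],[0,0,0.3]],"rot":[[0,0,0],[0,0,0],[0,0,0],[0,0,0]]}'
python3 -m handwheel '{"xyz":[[0,0,0.1],[0,0,0.2],[0,0,0.2],[0,0,0.2]],"rot":[[0,0,0],[0,0,0],[0,0,0],[0,0,0]]}'
python3 dock.py 0 .0985 .068
```

```text
time_s: 14.8
tool_pos: [0.5359, 0.2515, 0.0952]
ee_rot: [0.148, 0.55, 0.794, 0.213]
force: [-7.7, -3.2, 8.6]
gripper_width: 0.0351
grasp_force: 65.6
time_s: 15.2
tool_pos: [0.5358, 0.2515, 0.0951]
ee_rot: [0.148, 0.55, 0.794, 0.214]
force: [-21.2, -11.1, 29.1]
gripper_width: 0.0353
grasp_force: 69.1
([0.5363, 0.2516, 0.0949], [-0.0, 0.03, 0.04], [0.2, -0.1, 0.2], 'now in bays', [-0.0003, 0.0985, 0.0684], 15.2)
```

```bash
python3 -m handwheel '{"xyz":[[0,0,-0.2],[0,0,-0.3],[0,0,-0.3]],"rot":[[0,0,0],[0,0,0],[0,0,0]]}'
python3 -m handwheel '{"xyz":[[0,0,0],[0,0,0],[0,0,0],[0,0,0],[0,0,0],[0,0,-1],[0,0,-2.5],[0,0,-5],[0,0,-8],[0,0,-11],[0,0,-14],[0,0,-14]],"rot":[[0,0,0],[0,0,0],[0,0,0],[0,0,0],[0,0,0],[0,0,0],[0,0,0],[0,0,0],[0,0,0],[0,0,0],[0,0,0],[0,0,0]]}' 6.5
python3 -m handwheel '{"xyz":[[0,-4,-4],[0,-8,-8],[0,-10,-10],[0,-10,-10],[0,-10,-10]],"rot":[[0,0,0],[0,0,0],[0,0,0],[0,0,0],[0,0,0]]}'
python3 - <<'E'
from fit import *
from dock import Rb,DX,DY
M=Rb().as_matrix();O=np.array([DX,DY,.036])
ims=[]
for n,o,(a,b,c,d) in(("top",(0,.96),(150,250,180,310)),("side",(.52,-.51),(90,190,205,335))):
    p=vision.camera(n); save(p,n+"3.png"); ims.append(cv2.resize(p["pixels"][a:b,c:d,::-1],(400*(d-c)//130,400*(b-a)//130)))
    for b in(-.096,-.032,.032,.096):
        u=proj(p,[O+M@[-.009,b,.083]])[0]+o
        try: print(n,b,(plug(p,u)[0]-u).round(2))
        except Exception as e: print(n,b,e)
h=min(i.shape[0] for i in ims); cv2.imwrite("pics/end.png",np.hstack([i[:h] for i in ims])[:,:800])
E
```

```text
time_s: 15.5
tool_pos: [0.536, 0.2515, 0.0953]
ee_rot: [0.147, 0.55, 0.794, 0.213]
force: [-5.2, -1.9, 4.9]
gripper_width: 0.0355
grasp_force: 65.2
time_s: 16.7
tool_pos: [0.4706, 0.2268, 0.2196]
ee_rot: [0.149, 0.55, 0.793, 0.215]
force: [0.6, 0.1, 0.4]
gripper_width: 0.0648
grasp_force: 0.0
time_s: 17.2
tool_pos: [0.3411, 0.1775, 0.2529]
ee_rot: [0.148, 0.55, 0.794, 0.212]
force: [-0.1, 0.1, 0.7]
gripper_width: 0.0648
grasp_force: 0.0
top -0.096 [-0.11  0.22]
top -0.032 [-0.01  0.35]
top 0.032 [-0.1   0.42]
top 0.096 [-1.37 -0.62]
side -0.096 [-0.28  0.23]
side -0.032 [-0.11  0.39]
side 0.032 [-0.29  0.35]
side 0.096 [-0.09 -1.12]
```

View pics/end.png

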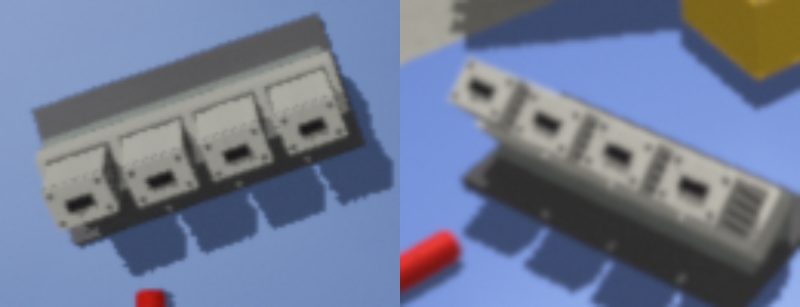

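```bash
python3 -m handwheel '{"xyz":[[0,4,4],[0,8,8],[0,10,10],[0,10,13],[0,10,16],[0,10,19],[0,10,21.5],[0,10,23.5],[0,10,23.8],[0,10,23.8]],"rot":[[0,0,0],[0,0,0],[0,0,0],[0,0,0],[0,0,0],[0,0,0],[0,0,0],[0,0,0],[0,0,0],[0,0,0]]}' 6.5
python3 dock.py 0 .0985 .068
python3 -m handwheel '{"xyz":[[0,0,0],[0,0,0],[0,0,0],[0,0,0],[0,0,0],[0,0,0]],"rot":[[0,0,0],[0,0,0],[0,0,0],[0,0,0],[0,0,0],[0,0,0]]}' 3.0 30
python3 dock.py 0 .0985 .068
```

```text
time_s: 18.3
tool_pos: [0.5348, 0.2516, 0.0952]
ee_rot: [0.146, 0.551, 0.794, 0.212]
force: [-0.5, 0.3, 0.0]
gripper_width: 0.0649
grasp_force: 0.0
([0.5363, 0.2516, 0.0949], [-0.05, 0.1, 0.1], [-0.2, -0.2, 0.1], 'now in bays', [-0.001, 0.099, 0.069], 18.3)
time_s: 18.9
tool_pos: [0.5346, 0.2509, 0.0976]
ee_rot: [0.148, 0.55, 0.794, 0.213]
force: [-5.8, -2.4, 6.5]
gripper_width: 0.0357
grasp_force: 33.8
([0.5363, 0.2516, 0.0949], [0.01, 0.02, 0.33], [0.0, -0.1, 0.1], 'now in bays', [-0.0002, 0.0984, 0.0713], 18.9)
```

```bash
python3 -m handwheel '{"xyz":[[0,-0.1,0],[0,-0.2,0],[0,-0.25,0],[0,-0.25,0]],"rot":[[0,0,0],[0,0,0],[0,0,0],[0,0,0]]}'
python3 dock.py 0 .0985 .068
python3 -m handwheel '{"xyz":[[0,-0.1,0],[0,-0.2,0],[0,-0.2,0]],"rot":[[0,0,0],[0,0,0],[0,0,0]]}'
python3 dock.py 0 .0985 .068
```

```text
time_s: 19.3
tool_pos: [0.5343, 0.2508, 0.0973]
ee_rot: [0.148, 0.55, 0.793, 0.214]
force: [-1.4, -1.2, 6.7]
gripper_width: 0.0355
grasp_force: 33.3
([0.5363, 0.2516, 0.0949], [0.01, 0.07, 0.31], [0.2, -0.1, 0.2], 'now in bays', [-0.0007, 0.0984, 0.0711], 19.3)
time_s: 19.6
tool_pos: [0.5329, 0.2503, 0.0964]
ee_rot: [0.148, 0.55, 0.793, 0.214]
force: [-0.9, -0.2, 6.9]
gripper_width: 0.0353
grasp_force: 33.2
([0.5363, 0.2516, 0.0949], [-0.0, 0.24, 0.31], [0.2, -0.1, 0.2], 'now in bays', [-0.0024, 0.0985, 0.0711], 19.6)
```

```bash
python3 -m handwheel '{"xyz":[[0,-0.1,0],[0,-0.15,0],[0,-0.15,0]],"rot":[[0,0,0],[0,0,0],[0,0,0]]}'
python3 dock.py 0 .0985 .068
python3 -m handwheel '{"xyz":[[0,-0.1,0],[0,-0.15,0],[0,-0.15,0]],"rot":[[0,0,0],[0,0,0],[0,0,0]]}'
python3 dock.py 0 .0985 .068
```

```text
time_s: 19.9
tool_pos: [0.5328, 0.2503, 0.0963]
ee_rot: [0.149, 0.55, 0.793, 0.215]
force: [2.6, -0.1, 5.9]
gripper_width: 0.0357
grasp_force: 32.9
([0.5363, 0.2516, 0.0949], [-0.0, 0.25, 0.31], [0.3, -0.1, 0.2], 'now in bays', [-0.0025, 0.0985, 0.0711], 19.9)
time_s: 20.2
tool_pos: [0.5326, 0.2502, 0.0962]
ee_rot: [0.149, 0.55, 0.793, 0.216]
force: [4.4, 1.5, 5.5]
gripper_width: 0.036
grasp_force: 32.7
([0.5363, 0.2516, 0.0949], [0.0, 0.27, 0.31], [0.4, -0.1, 0.2], 'now in bays', [-0.0027, 0.0985, 0.0711], 20.2)
```

```bash
python3 -m handwheel '{"xyz":[[0,0.2,0],[0,0.2,0]],"rot":[[0,0,0],[0,0,0]]}'
python3 -m handwheel '{"xyz":[[0,0.2,0],[0,0.2,0],[0,0.2,0],[0,0.2,0],[0,0.2,0],[0,0.2,-1],[0,0.2,-2.5],[0,0.2,-5],[0,0.2,-8],[0,0.2,-11],[0,0.2,-14],[0,0.2,-14]],"rot":[[0,0,0],[0,0,0],[0,0,0],[0,0,0],[0,0,0],[0,0,0],[0,0,0],[0,0,0],[0,0,0],[0,0,0],[0,0,0],[0,0,0]]}' 6.5
python3 -m handwheel '{"xyz":[[0,-4,-4],[0,-8,-8],[0,-10,-10],[0,-10,-10],[0,-10,-10]],"rot":[[0,0,0],[0,0,0],[0,0,0],[0,0,0],[0,0,0]]}'
python3 - <<'E'
from fit import *
from dock import Rb,DX,DY
M=Rb().as_matrix();O=np.array([DX,DY,.036])
ims=[]
for n,o,(a,b,c,d) in(("top",(0,.96),(110,290,180,480)),("side",(.52,-.51),(95,365,160,500))):
    p=vision.camera(n); ims.append(cv2.resize(p["pixels"][a:b,c:d,::-1],(400,(b-a)*400//(d-c))))
    J=np.c_[[proj(p,[O+M@[.001,.096,.083]])[0]-proj(p,[O+M@[0,.096,.083]])[0],proj(p,[O+M@[0,.097,.083]])[0]-proj(p,[O+M@[0,.096,.083]])[0]]].T
    for b in(.032,.096):
        u=proj(p,[O+M@[-.009,b,.083]])[0]+o; e=plug(p,u)[0]-u; print(n,b,e.round(2),"lid bays x,y mm",(np.linalg.solve(J,e)+[-9,0]).round(1))
h=max(i.shape[0] for i in ims); cv2.imwrite("pics/end2.png",np.hstack([cv2.copyMakeBorder(i,0,h-i.shape[0],0,0,0) for i in ims]))
E
```

```text
time_s: 20.4
tool_pos: [0.5327, 0.2503, 0.0963]
ee_rot: [0.149, 0.55, 0.793, 0.215]
force: [1.4, 0.6, 5.6]
gripper_width: 0.0358
grasp_force: 33.0
time_s: 21.6
tool_pos: [0.4667, 0.2252, 0.2192]
ee_rot: [0.149, 0.55, 0.793, 0.214]
force: [-0.1, -0.3, 0.1]
gripper_width: 0.0649
grasp_force: 0.0
time_s: 22.1
tool_pos: [0.3355, 0.1752, 0.2536]
ee_rot: [0.15, 0.55, 0.793, 0.213]
force: [0.4, -0.1, 0.4]
gripper_width: 0.0652
grasp_force: 0.0
top 0.032 [-0.09  0.42] lid bays x,y mm [-9.9  0.6]
top 0.096 [-1.73 -2.01] lid bays x,y mm [-2.7  1.8]
side 0.032 [-0.26  0.32] lid bays x,y mm [-9.9  0.2]
side 0.096 [ 1.02 -2.25] lid bays x,y mm [-3.3  0.6]
```

View pics/end2.png

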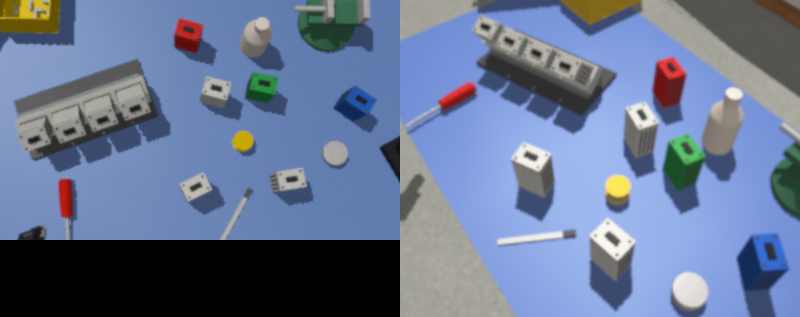

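The two end views show the filled case in bay 4 (top view 33,135; side view 487,27). Its lid is at about -3 mm in x, so it stands upright against the front wall. The three shells are upright and the other things on the bench are where they were.

```bash
python3 -c "
from bench import workorder;print(workorder.sign_off())"
```

```text
the job is handed in; nothing more can be done
None
```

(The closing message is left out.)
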